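# Put the face-down pattern book on show in the counter stand

## Task

Put the teal pattern book, now lying face down on the drawer chest, on show in the empty bay of the white counter stand. Slide it, still flat and without letting it fall, until its head overhangs the chest's left-hand end by a good 30 mm, so that you can get under it, pick it up and turn it over in the hand, then set it gently in the bay the right way up, front cover outward, foot on the ledge and back against the sloping board, and let go. Leave the jar, needle pot, tin and the book already on show where they are.

Things in the scene. Friction and masses are not known exactly. Their poses are not given: they have to be found in the camera images.
- book: Hardback pattern book to be shown, rigid, 120 wide (x) x 180 tall (y) x 14 mm, 0.2-0.35 kg. Teal; front has cream panels and a hat picture, back a small white label at the foot. Origin: middle of the FRONT cover's outer face; y to the head, x to the spine, z from front through to back cover (up at the start). Starts flat on the chest, head 15-70 mm short of the left end, turned up to 11 deg.
- book_head (a point): Middle of the book's head end (half way through its thickness): book frame (0, 90, 7) mm.
- book_foot (a point): Middle of the book's foot end (half way through its thickness): book frame (0, -90, 7) mm.
- chest: Low light-wood drawer chest, fixed: 300 deep (x), 380 long (y), 110 mm high, flat top, square edges; knobs on its -x face (towards the robot) stick out 15 mm. Origin under its middle on the counter; y points to its left-hand end, as the book's head does. The counter beyond that end is clear.
- chest_end (a point): Middle of the top edge of the chest's left-hand end, at chest (0, 190, 110) mm; axes as the chest's.
- stand: White two-bay display stand, fixed, 300 mm wide; origin under its middle, x out of its front (away from the robot), y along it. Bays 138 mm wide, middles at y +-73. Each board leans back 55 deg from level, its face from the ledge (x 45, z 30) 120 mm up the slope, 8 thick. Ledge square to it, 28 deep, lip 18 high. Walls 8 thick beside the bays stand 26 mm off the board, to 118 up the slope.
- ticket: Small clear ticket holder with a blank card, 50 x 26 mm, clipped to the front of the lip of the EMPTY bay. Its origin is that bay's middle at counter level on the stand's y axis line, axes as the stand's.
- bay_foot (a point): Where point book_foot comes when the book sits in the empty bay: 7 mm out from the board, at the ledge; axes as the stand's.
- bay_head (a point): Where point book_head comes when the book sits in the empty bay: 180 mm up the slope from bay_foot (its top 60 mm stands free above the board).
- shown_book: A book of the same size with navy covers already on show in the other bay, loose. Its origin is that bay's middle at counter level on the stand's y axis line, axes as the stand's.
- jar: Glass jar of buttons with a steel lid, 62 mm across, 106 mm high, loose on the right-hand part of the chest top; origin under its middle.
- pot: White pot of knitting needles, 68 mm across, needles to 157 mm high, loose on the right-hand part of the chest top; origin under its middle.
- tin: Flat metal tin 48 x 112 x 42 mm, loose on the chest top near the side away from the robot, long side along the chest; origin under its middle.
Things that resemble listed ones, but are neither listed nor needed, are in the scene too. There is more than one size of the book; the job needs the largest.

How it is judged:
By the outcome, as a careful person would: the job done as asked, in the order asked, and still so for the second after the job is handed in, with the robot touching nothing.
It also fails if it takes over 72 s, if anything falls off the work surface, if the arm or the gripper's body presses on something with over 40 N, if the wrist force passes 120 N, or if a joint passes its speed limit or range.

## Robot

A 6-joint arm with a two-finger parallel gripper is mounted at the origin on the work surface. World frame = base frame: x ahead of the robot, y to its left, z up, the work surface at z = 0. Lengths are in m, angles in rad, forces in N, time in s.
With the tool pointing down it reaches from about 0.35 to 0.8 m from the base axis. Payload 7.3 kg.
Tool frame: the origin (TCP) lies on the centre line of the jaws, within the pads' length; the fingertips stand env.nose_length ahead of it and the grasp point (between the pads) lies 2 mm behind it (env.nose_length is the distance from the TCP to the fingertips, in m); z points along the fingers, y is the line along which they close (so a half turn about z gives the same grasp; the last joint's range is limited). The gripper opens to 85 mm and grips with 20 to 120 N. Pads are 22 mm wide; open, the fingers measure 114 mm over their backs; the gripper's body (76 mm by 85 mm) begins 54 mm behind the grasp point. The pads swing forward as they close: fully open they stand 13 mm farther back than shut.
Start: joints at [-1.3, 0.342, 1.524, -0, 1.275, -0.146], TCP at [0.213, -0.48, 0.248] pointing down, gripper open.
Joint ranges: [-2.53, 2.53], [-0.77, 2.02], [0.04, 2.7], [-1, 4.14], [0.28, 2.66], [-3.11, 3.11]. Speed limits (rad/s): [2.57, 2.57, 3.14, 3.14, 3.14, 3.14].

## Interface

Orientations are given as a unit quaternion [w, x, y, z].
In Python, from station import env, status, capture, camera_params gives the robot as it stands. Calls block until the motion is done:
- env.movep(position, orientation): joint-space move of the TCP to a pose.
- env.move_straight(position, ori=None, feed=0.15, force_limit=None): straight line of the TCP; ori=None keeps the orientation; feed is the mean speed in m/s. With force_limit (N) it stops when the force on the tool has changed by that much, and returns True; else False.
- env.movej(angles): joint-space move.
- env.ungrasp() and env.gripper_close(grasp_force=None): open the fingers fully, or close them until they stop; grasp_force is the grip in N (None keeps the last).
- env.hold(seconds).
- env.ik(position, orientation): joint angles nearest the present ones, or None.
- status.get_state(): the state.
- capture(name): name is "scene" or "top" or "wrist"; returns (picture, depth): 400x640x3 uint8, red, green, blue; 400x640 float32, m along the optical axis (not along the pixel's ray), 0 where there is no reading.
- camera_params(name): a dict with "vfov" (degrees; the focal length in pixels is half the picture's height over the tangent of half this angle, whatever the lens; pixels are square), "cx", "cy" (the principal point, pixels), "view" (4x4, takes a point from world to camera coordinates). Camera axes: x right, y down, z forward; pixel columns grow to the right and rows downward; lengths in m; the calibration is good to about 2 mm. A picture is of the moment at which its call begins: read the wrist's pose just before it. camera_params takes no time and is no camera call; for the wrist camera it gives the pose at the moment of the call.
A pose or a line that the arm cannot do raises env.IKError and nothing moves.
- env.finish_job(): hands the job in; it is judged then, once.
The state is a dict: "time": time; "qpos": joint angles; "joint_velocities": joint speeds; "joint_efforts": joint torques, N m; "position": TCP position; "tcp_rot": TCP orientation; "wrist_force": force on the tool from outside, world axes, zero at the start; "ft_torque": the same for the moment, N m; "opening": finger opening in m; "grasp_force": force on a finger pad.
Only numpy, scipy, OpenCV 4.12 (cv2) and the standard library are available. Lean on these libraries where they do the work, as an engineer would, in place of code of your own. Each camera call takes 0.05 s, during which the arm holds its last target. There are 200 camera calls.

## Working session

There is one attempt and no reset: what is moved stays moved. The work goes in short steps, each a Python script; the robot and the scene stay as the last script left them, time stands still between calls to the robot, and variables do not carry over. Pictures are saved under pics/ and viewed, at most 10 in all, crops included, and the job is handed in when it is done.

```bash
ls; mkdir -p pics; python3 - <<'E'
from station import env,status,capture,camera_params
import cv2,numpy as np
for n in("scene","top"):
    p,d=capture(n); cv2.imwrite(f"pics/{n}0.png",p[...,::-1]); np.savez(f"pics/{n}0.npz",p=p,d=d)
    c=camera_params(n); print(n,c["vfov"],c["cx"],c["cy"],np.round(c["view"],3).tolist())
print(env.nose_length, status.get_state())
E
```

```text
pics
scene 57.37441780821324 327.3813700275509 197.6384172549683 [[-0.668, 0.744, -0.002, 0.327], [0.559, 0.499, -0.662, -0.201], [-0.492, -0.444, -0.749, 1.384], [0.0, 0.0, 0.0, 1.0]]
top 42.5994748254016 312.4646138977647 202.2736130241152 [[-0.021, -1.0, -0.006, 0.013], [-0.982, 0.022, -0.188, 0.524], [0.188, 0.002, -0.982, 1.599], [0.0, 0.0, 0.0, 1.0]]
0.017 {'time': 0.1, 'qpos': array([-1.30002613e+00,  3.42643361e-01,  1.52490627e+00,  2.50509435e-05,
        1.27538199e+00, -1.45999832e-01]), 'joint_velocities': array([-0.00186562, -0.00231779, -0.00199682,  0.00134527, -0.00017815,
       -0.00080283]), 'joint_efforts': array([ 1.85123063e-03, -4.34449232e+01, -2.46490788e+01, -3.07822038e-04,
        4.75989291e-03, -1.05660718e-06]), 'position': array([ 0.21246497, -0.479736  ,  0.24770577]), 'tcp_rot': array([-6.68928455e-04,  9.78366836e-01,  2.06876499e-01, -2.97816492e-05]), 'wrist_force': array([-0.52363637, -0.58909626,  0.60750707]), 'ft_torque': array([ 0.00330375, -0.02914159,  0.0262262 ]), 'grasp_force': 0.0, 'opening': 0.08509576148591767}
```

View pics/scene0.png

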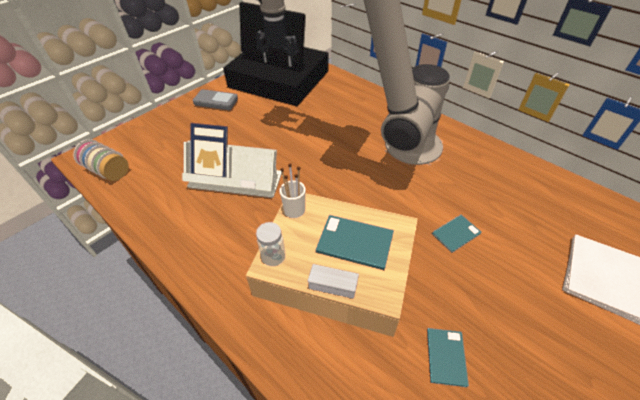

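View pics/top0.png

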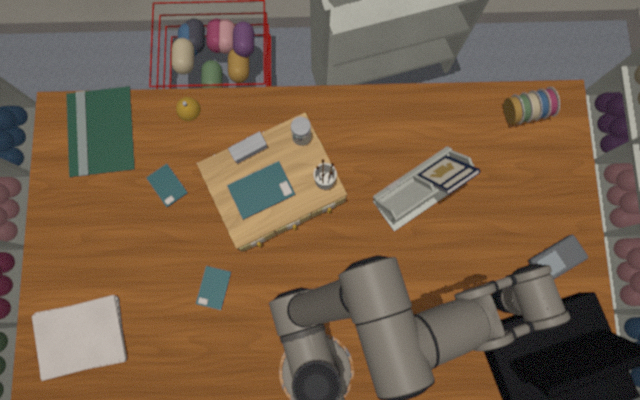

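The top view shows three teal books: (260,190) on the chest, (167,186) and (213,287) on the counter. The one on the chest is the largest and is the one meant; its label is at the right (285,188), so the head points left. The stand is at (425,188), and its left-hand bay is empty. Next I'll measure these and confirm with a crop.

```bash
cat > h.py <<'E'
from station import env,status,capture,camera_params
import cv2,numpy as np
from scipy.spatial.transform import Rotation as R
def K(c): return 200/np.tan(np.radians(c["vfov"]/2))
def cloud(d,c):
    v,u=np.mgrid[:400,:640]; f=K(c)
    P=np.stack([(u-c["cx"])/f*d,(v-c["cy"])/f*d,d],-1); V=np.array(c["view"])
    return (P-V[:3,3])@V[:3,:3]
def onplane(uv,c,z):
    V=np.array(c["view"]);uv=np.atleast_2d(uv).astype(float);f=K(c)
    r=np.c_[(uv[:,0]-c["cx"])/f,(uv[:,1]-c["cy"])/f,np.ones(len(uv))]@V[:3,:3]
    o=-V[:3,:3].T@V[:3,3]; return o+r*((z-o[2])/r[:,2])[:,None]
def proj(P,c):
    V=np.array(c["view"]);q=np.atleast_2d(P)@V[:3,:3].T+V[:3,3];f=K(c)
    return q[:,:2]/q[:,2:]*f+[c["cx"],c["cy"]]
def tealmask(p):
    h=cv2.cvtColor(p,cv2.COLOR_RGB2HSV); return cv2.inRange(h,(80,90,30),(105,255,160))
def big(m):
    cs,_=cv2.findContours(m,cv2.RETR_EXTERNAL,cv2.CHAIN_APPROX_NONE); return max(cs,key=cv2.contourArea)[:,0]
def rect(pts):
    r=cv2.minAreaRect((pts[:,:2]*1000).astype(np.float32)); return np.round(r[0],1),np.round(r[1],1),round(r[2],2),np.round(cv2.boxPoints(r),1).tolist()
def quat(M): q=R.from_matrix(M).as_quat(); return np.r_[q[3],q[:3]]
E
python3 - <<'E'
from h import *
c=camera_params("top"); z=np.load("pics/top0.npz");p,d=z["p"],z["d"]; P=cloud(d,c)
box=np.zeros((400,640),np.uint8); box[105:255,190:350]=255
m=((abs(P[...,2]-.113)<.018)&(d>0)).astype(np.uint8)*255&box
m=cv2.morphologyEx(m,cv2.MORPH_OPEN,np.ones((3,3)))
cc=big(m)
print("chest z med",np.median(P[...,2][m>0]),rect(onplane(cc,c,.11)))
t=tealmask(p)&box; print("book",rect(onplane(big(cv2.morphologyEx(t,cv2.MORPH_CLOSE,np.ones((9,9)))),c,.124)))
for nm,(x0,x1,y0,y1) in dict(jar=(285,320,110,150),pot=(308,342,155,195),tin=(222,275,128,168)).items():
    s=(P[y0:y1,x0:x1].reshape(-1,3)); s=s[s[:,2]>.14]; print(nm,s[:,2].max(),rect(s))
x0,x1,y0,y1=365,490,140,235
s=P[y0:y1,x0:x1].reshape(-1,3); s=s[(s[:,2]>.015)&(s[:,2]<.25)]; print("stand",s[:,2].max(),rect(s))
# scene zoom
a=cv2.resize(p[95:260,140:500],None,fx=2.2,fy=2.2,interpolation=cv2.INTER_CUBIC)
cv2.imwrite("pics/crop1.png",a[...,::-1])
E
```

```text
chest z med 0.1114849547016035 (array([588.5, 127.8]), array([305. , 379.7]), 24.99, [[370.1000061035156, 235.39999389648438], [530.5, -108.69999694824219], [806.9000244140625, 20.200000762939453], [646.5, 364.29998779296875]])
book (array([553.7, 160.2]), array([109.4, 169.5]), 24.92, [[468.3999938964844, 214.10000610351562], [539.7999877929688, 60.29999923706055], [639.0999755859375, 106.4000015258789], [567.7000122070312, 260.20001220703125]])
jar 1.6695048332073643 (array([484.7,  30.5]), array([540.8,  58.9]), 0.53, [[214.0, 57.5], [214.60000610351562, -1.399999976158142], [755.2999877929688, 3.5999999046325684], [754.7999877929688, 62.5]])
pot 1.6695048332073643 (array([414.1, -36.1]), array([ 65.2, 399.7]), 89.4, [[213.89999389648438, -66.5], [613.5999755859375, -70.69999694824219], [614.2999877929688, -5.599999904632568], [214.60000610351562, -1.399999976158142]])
tin 1.6695048332073643 (array([471.6,  86. ]), array([536.1, 111.6]), 27.88, [[208.5, 10.0], [260.70001220703125, -88.69999694824219], [734.5999755859375, 162.0], [682.4000244140625, 260.70001220703125]])
stand 0.19324847443457444 (array([ 552.5, -334.3]), array([135.7, 351.7]), 32.51, [[400.70001220703125, -222.5], [589.7000122070312, -519.0999755859375], [704.2000122070312, -446.20001220703125], [515.2000122070312, -149.60000610351562]])
```

View pics/crop1.png

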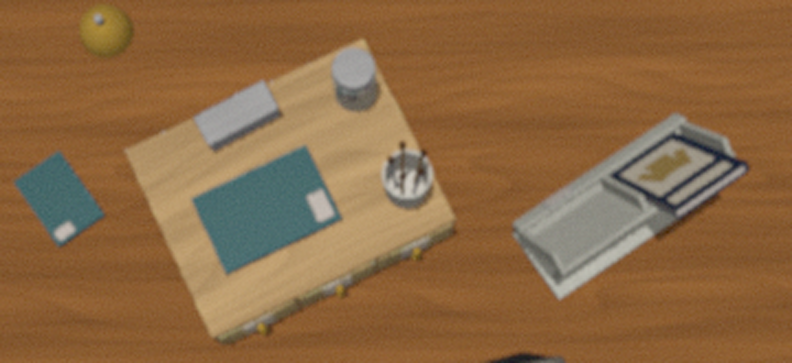

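The crop confirms the book at crop (265,210), with its label at the foot (320,205), and the left-hand stand bay empty. Next I'll get the stand and obstacle poses in the chest frame.

```bash
python3 - <<'E'
from h import *
ch=np.array([.5885,.1278]); a=np.radians(25); C=np.array([[np.cos(a),-np.sin(a)],[np.sin(a),np.cos(a)]])
for n in("top","scene"):
    c=camera_params(n); z=np.load(f"pics/{n}0.npz");p,d=z["p"],z["d"]; P=cloud(d,c); ok=d>0
    Q=P.copy(); Q[...,:2]=(P[...,:2]-ch)@C
    inn=ok&(abs(Q[...,0])<.15)&(abs(Q[...,1])<.19)&(Q[...,2]>.135)&(Q[...,2]<.3)
    k,l,s,_=cv2.connectedComponentsWithStats(inn.astype(np.uint8))
    for i in range(1,k):
        if s[i,4]>30:
            q=Q[l==i]*1000; print(n,"obst",s[i,4],np.round(np.percentile(q,[3,97],axis=0)).tolist())
    S=P-[.5525,-.334,0]; b=np.radians(32.5); B=np.array([[np.cos(b),-np.sin(b)],[np.sin(b),np.cos(b)]]); S[...,:2]=S[...,:2]@B
    reg=ok&(S[...,1]>.03)&(S[...,1]<.13)&(S[...,2]>.045)&(S[...,2]<.11)&(abs(S[...,0])<.09)
    q=S[reg]
    for _ in range(6):
        m=q.mean(0); nn=np.linalg.svd(q-m,full_matrices=0)[2][2]; nn*=np.sign(nn[2]); r=(q-m)@nn; q=q[abs(r)<max(.004,1.5*r.std())] if _<5 else q
    print(n,"board",len(q),"n",nn.round(3),"yawcorr",np.degrees(np.arctan2(nn[1],nn[0])).round(2),"tilt",np.degrees(np.arccos(nn[2])).round(1),"mean",m.round(4),"x at z30",m[0]-(nn[1]*(0-m[1])+nn[2]*(.03-m[2]))/nn[0])
    # y extents of stand per height
    st=ok&(abs(S[...,0])<.1)&(abs(S[...,1])<.2)&(S[...,2]>.02)&(S[...,2]<.25)
    for zz in(.03,.05,.07,.09,.11,.125,.15):
        q=S[st&(abs(S[...,2]-zz)<.01)]
        if len(q)>10: print(zz,len(q),np.round(np.percentile(q[:,:2],[2,98],axis=0)*1000).tolist())
E
```

```text
top obst 450 [[53.0, -168.0, 144.0], [106.0, -115.0, 222.0]]
top obst 574 [[94.0, -29.0, 142.0], [140.0, 76.0, 158.0]]
top obst 364 [[-108.0, -175.0, 138.0], [-47.0, -115.0, 269.0]]
top board 292 n [0.494 0.011 0.869] yawcorr 1.33 tilt 29.6 mean [0.0249 0.08   0.0751] x at z30 0.10599619019147147
0.03 332 [[-37.0, -161.0], [67.0, 124.0]]
0.05 653 [[12.0, -167.0], [67.0, 126.0]]
0.07 581 [[-0.0, -167.0], [57.0, 125.0]]
0.09 406 [[-16.0, -167.0], [26.0, 126.0]]
0.11 444 [[-31.0, -168.0], [14.0, 126.0]]
0.125 529 [[-40.0, -170.0], [3.0, 125.0]]
0.15 196 [[-46.0, -159.0], [-13.0, -16.0]]
scene obst 825 [[-101.0, -178.0, 140.0], [-40.0, -118.0, 265.0]]
scene obst 892 [[65.0, -169.0, 141.0], [117.0, -117.0, 218.0]]
scene obst 1019 [[100.0, -31.0, 139.0], [146.0, 73.0, 155.0]]
scene board 404 n [ 0.498 -0.024  0.867] yawcorr -2.74 tilt 29.9 mean [0.0253 0.079  0.075 ] x at z30 0.09980955187275152
0.03 25 [[-36.0, -14.0], [61.0, 123.0]]
0.05 964 [[16.0, -170.0], [70.0, 122.0]]
0.07 877 [[1.0, -171.0], [61.0, 121.0]]
0.09 687 [[-13.0, -172.0], [30.0, 122.0]]
0.11 689 [[-27.0, -173.0], [16.0, 122.0]]
0.125 624 [[-35.0, -172.0], [6.0, 122.0]]
0.15 293 [[-43.0, -160.0], [-19.0, -40.0]]
```

```bash
python3 - <<'E'
from h import *
for n in("top","scene"):
    c=camera_params(n); z=np.load(f"pics/{n}0.npz");p,d=z["p"],z["d"]; P=cloud(d,c); ok=d>0
    S=P-[.5525,-.334,0]; b=np.radians(32.5); B=np.array([[np.cos(b),-np.sin(b)],[np.sin(b),np.cos(b)]]); S[...,:2]=S[...,:2]@B
    t=np.array([np.sin(np.radians(55)),0,np.cos(np.radians(55))])
    w=S@t; reg=ok&(abs(S[...,1]-.05)<.052)&(S[...,2]>.045)&(S[...,2]<.118)&(abs(S[...,0])<.08)
    h,e=np.histogram(w[reg],bins=np.arange(0,.12,.002)); k=e[h.argmax()]+.001; print(n,"peak",k,h.max())
    q=S[reg&(abs(w-k)<.005)]
    A=np.c_[q[:,1:],np.ones(len(q))]; s=np.linalg.lstsq(A,q[:,0],rcond=None)[0]
    print("x=a*y+b*z+c",s.round(3),"(b exp -0.70) yawcorr",np.degrees(-np.arctan(s[0])).round(2), "x at z30,y.05:",s@[.05,.03,1],len(q))
    # whole-stand lip: edges: max-x points vs y for z .05-.065
    q=S[ok&(abs(S[...,0])<.1)&(S[...,2]>.042)&(S[...,2]<.06)]; xs=[];ys=[]
    for y in np.arange(-.15,.115,.01):
        u=q[abs(q[:,1]-y)<.005]
        if len(u)>2: xs.append(np.percentile(u[:,0],95)); ys.append(y)
    f=np.polyfit(ys,xs,1); print("lip front line slope deg",np.degrees(np.arctan(f[0])).round(2),"x",f[1].round(4), np.std(xs-np.polyval(f,ys)).round(4))
    m=ok&(abs(S[...,0])<.1)&(abs(S[...,1])<.2)&(S[...,2]>.085)&(S[...,2]<.135)
    # top edge of empty-bay board / wall profile along y at fixed w
    q=S[m&(w>k+.008)&(w<k+.035)]; h,e=np.histogram(q[:,1],bins=np.arange(-.18,.14,.004)); print("raised y hist",dict(zip((e[:-1]*1000).round().astype(int).tolist(),h.tolist())))
E
```

```text
top peak 0.045 180
x=a*y+b*z+c [-0.009 -0.703  0.056] (b exp -0.70) yawcorr 0.49 x at z30,y.05: 0.034563541659894226 480
lip front line slope deg -0.35 x 0.0646 0.001
raised y hist {-180: 0, -176: 6, -172: 13, -168: 46, -164: 3, -160: 5, -156: 13, -152: 14, -148: 11, -144: 17, -140: 12, -136: 12, -132: 13, -128: 9, -124: 17, -120: 8, -116: 14, -112: 14, -108: 13, -104: 15, -100: 14, -96: 9, -92: 14, -88: 17, -84: 8, -80: 12, -76: 13, -72: 12, -68: 14, -64: 12, -60: 11, -56: 9, -52: 15, -48: 14, -44: 13, -40: 12, -36: 3, -32: 2, -28: 11, -24: 37, -20: 15, -16: 0, -12: 0, -8: 0, -4: 0, 0: 0, 4: 0, 8: 0, 12: 0, 16: 0, 20: 0, 24: 0, 28: 0, 32: 0, 36: 0, 40: 0, 44: 0, 48: 0, 52: 0, 56: 0, 60: 0, 64: 0, 68: 0, 72: 0, 76: 0, 80: 0, 84: 0, 88: 0, 92: 0, 96: 0, 100: 0, 104: 0, 108: 0, 112: 0, 116: 4, 120: 15, 124: 35, 128: 1, 132: 0}
scene peak 0.047 280
x=a*y+b*z+c [-0.004 -0.702  0.058] (b exp -0.70) yawcorr 0.25 x at z30,y.05: 0.037038342889935606 805
lip front line slope deg -0.35 x 0.0685 0.0012
raised y hist {-180: 5, -176: 25, -172: 58, -168: 4, -164: 5, -160: 19, -156: 20, -152: 21, -148: 18, -144: 22, -140: 18, -136: 25, -132: 20, -128: 20, -124: 22, -120: 24, -116: 22, -112: 20, -108: 21, -104: 18, -100: 28, -96: 19, -92: 24, -88: 17, -84: 20, -80: 26, -76: 20, -72: 25, -68: 22, -64: 21, -60: 20, -56: 18, -52: 29, -48: 24, -44: 18, -40: 0, -36: 0, -32: 17, -28: 52, -24: 12, -20: 0, -16: 0, -12: 0, -8: 0, -4: 0, 0: 0, 4: 0, 8: 0, 12: 0, 16: 0, 20: 0, 24: 0, 28: 0, 32: 0, 36: 0, 40: 0, 44: 0, 48: 0, 52: 0, 56: 0, 60: 0, 64: 0, 68: 0, 72: 0, 76: 0, 80: 0, 84: 0, 88: 0, 92: 0, 96: 0, 100: 0, 104: 0, 108: 0, 112: 7, 116: 24, 120: 40, 124: 0, 128: 0, 132: 0}
```

```bash
cat >> h.py <<'E'
CH=np.array([.5885,.1278]); CA=np.radians(25); cx=np.array([np.cos(CA),np.sin(CA),0]); cy=np.array([-np.sin(CA),np.cos(CA),0]); ez=np.array([0,0,1.])
def chest(x,y,z): return np.r_[CH,0]+cx*x+cy*y+ez*z
SA=np.radians(32.85); sx=np.array([np.cos(SA),np.sin(SA),0]); sy=np.array([-np.sin(SA),np.cos(SA),0])
b_=np.radians(32.5); SO=np.array([.5525,-.334,0])+np.array([np.cos(b_)*-.009+np.sin(b_)*.024,np.sin(b_)*-.009-np.cos(b_)*.024,0])
def stand(x,y,z): return SO+sx*x+sy*y+ez*z
def ori(z,y): z=z/np.linalg.norm(z); return quat(np.c_[np.cross(y,z),y,z])
E
python3 - <<'E'
from h import *
th=np.radians(20); tz=-np.sin(th)*cy-np.cos(th)*ez
p=chest(-.018,-.074,.112)-tz*.017
print("stand",SO.round(4))
best=None
for s in(1,-1):
    q=ori(tz,s*cx); j=env.ik(p+ez*.1,q); j2=env.ik(p,q); print(s,j,j2)
    if j is not None and (best is None or abs(j[5])<abs(best[1][5])): best=(s,j)
s=best[0]; q=ori(tz,s*cx)
st=status.get_state(); t=st["position"].copy(); t[2]=.42
env.move_straight(t,feed=.4)
env.movep(p+ez*.18,q)
env.move_straight(p+ez*.03,feed=.25)
hit=env.move_straight(p-ez*.02,feed=.03,force_limit=4)
st=status.get_state(); print("hit",hit,st["position"],p,"z diff",st["position"][2]-p[2],st["wrist_force"],st["time"])
x=st["position"]+ez*.003; env.move_straight(x,feed=.05)
pic,d=capture("top"); cv2.imwrite("pics/top1.png",cv2.resize(pic[95:260,140:360],None,fx=3,fy=3)[...,::-1]); 
E
```

```text
stand [ 0.5578 -0.3591  0.    ]
1 [ 0.13048942  0.46992733  1.43272184 -0.36447173  1.15544641 -0.1714145 ] [ 0.13048942  0.57624595  1.55362972 -0.41413379  0.94502789 -0.07217745]
-1 [ 0.13048942  0.46992733  1.43272184 -0.36447173  1.15544641  2.97017816] [ 0.13048942  0.57624595  1.55362972 -0.41413379  0.94502789  3.0694152 ]
hit True [0.60096319 0.05837587 0.11613074] [0.60100296 0.05839568 0.12797477] z diff -0.011844030764431163 [-2.31001716 -0.72571636  4.06514088] 5.0833
```

View pics/top1.png

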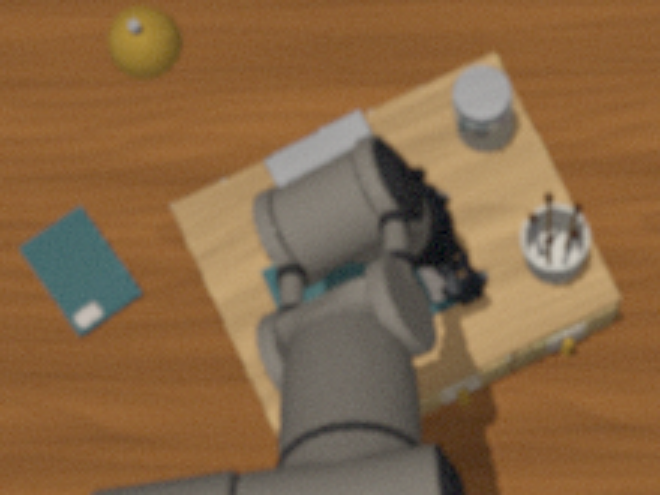

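Fingers stand on the chest just behind the foot of the book, clear of the jar and pot. Push now.

```bash
python3 - <<'E'
from h import *
x=status.get_state()["position"]
print(env.move_straight(x+cy*.02,feed=.06,force_limit=25), status.get_state()["wrist_force"])
print(env.move_straight(x+cy*.108,feed=.06,force_limit=25), status.get_state()["wrist_force"])
x=status.get_state()["position"]
env.move_straight(x-cy*.012,feed=.1); env.move_straight(x-cy*.012+ez*.2,feed=.3)
# pull wrist back out of view
j=np.array(status.get_state()["qpos"]); j[0]-=.7; env.movej(j)
for n in("top","scene"):
    c=camera_params(n); p,d=capture(n); np.savez(f"pics/{n}2.npz",p=p,d=d)
    cv2.imwrite(f"pics/{n}2.png",p[...,::-1])
    t=cv2.morphologyEx(tealmask(p),cv2.MORPH_CLOSE,np.ones((9,9))); r=rect(onplane(big(t),c,.124)); print(n,r)
    q=(np.array(r[3])/1000-CH); print(np.round(np.c_[q@cx[:2],q@cy[:2]]*1000))
print(status.get_state()["time"])
a=cv2.imread("pics/top2.png")[95:260,140:360]; b=cv2.imread("pics/scene2.png")[160:380,220:500]
a=cv2.resize(a,(400,300));b=cv2.resize(b,(382,300)); cv2.imwrite("pics/both2.png",np.hstack([a,b]))
E
```

```text
False [-0.25398326  0.21962233 -0.18538948]
False [ 0.29376429 -0.83605354  0.2057861 ]
top (array([509.7, 251.6]), array([110.5, 170.3]), 24.33, [[424.29998779296875, 306.3999938964844], [494.3999938964844, 151.3000030517578], [595.0999755859375, 196.8000030517578], [525.0, 351.8999938964844]])
[[-73. 231.]
 [-75.  61.]
 [ 35.  60.]
 [ 37. 230.]]
scene (array([519.2, 251.7]), array([119.3, 172.8]), 25.13, [[428.5, 304.6000061035156], [501.8999938964844, 148.1999969482422], [609.9000244140625, 198.89999389648438], [536.5, 355.29998779296875]])
[[-70. 228.]
 [-70.  55.]
 [ 49.  55.]
 [ 49. 228.]]
10.15
```

View pics/both2.png

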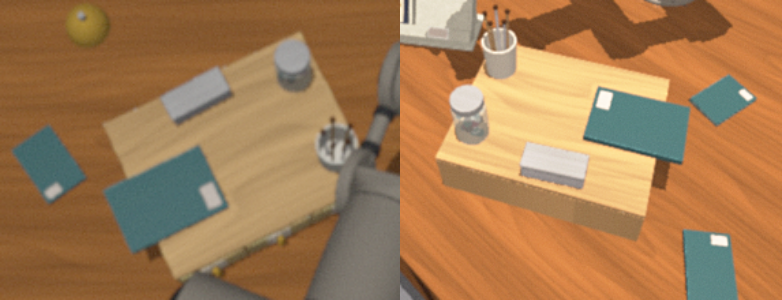

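Both views show the book flat, head about 43–45 mm past the left end, nothing else disturbed. Next, check IK for grasp and placing.

```bash
cat >> h.py <<'E'
A55=np.radians(55); U=-np.cos(A55)*sx+np.sin(A55)*ez; N=np.sin(A55)*sx+np.cos(A55)*ez
def place(grip,lat=0,up=0,off=0): return stand(.045,.073+lat,.030)+N*(.007+off)+U*(.180-grip+up)
from scipy.spatial.transform import Slerp
def slerp(q0,q1,t):
    r=Slerp([0,1],R.from_quat([np.roll(q0,-1),np.roll(q1,-1)]))(t).as_quat(); return np.r_[r[3],r[:3]]
E
python3 - <<'E'
from h import *
for s in(1,-1):
    qg=ori(-cy,s*ez); qp=ori(-U,-s*N)
    print(s)
    for nm,p,q in [("pre",chest(-.015,.31,.117),qg),("grasp",chest(-.015,.214,.117),qg),("lift",chest(-.015,.25,.45),qg)]+[("w%.1f"%t,np.array(w),slerp(qg,qp,t)) for t,w in((.33,(.5,.2,.5)),(.6,(.5,0,.5)),(.8,(.48,-.15,.5)))]+[("above",place(.02,up=.12),qp),("place",place(.02),qp)]:
        j=env.ik(p,q); print(nm,p.round(3),None if j is None else j.round(2))
E
```

```text
1
pre [0.444 0.402 0.117] None
grasp [0.484 0.315 0.117] None
lift [0.469 0.348 0.45 ] None
w0.3 [0.5 0.2 0.5] [ 0.67  0.44  1.03 -0.95  1.91  2.17]
w0.6 [0.5 0.  0.5] [ 0.09  0.1   1.25 -0.41  1.54  2.13]
w0.8 [ 0.48 -0.15  0.5 ] [-0.55  0.04  1.28  0.17  1.51  1.79]
above [ 0.426 -0.357  0.263] [-1.15  0.39  1.57  0.62  1.34  1.22]
place [ 0.484 -0.32   0.165] [-1.02  0.51  1.68  0.7   1.09  1.17]
-1
pre [0.444 0.402 0.117] None
grasp [0.484 0.315 0.117] None
lift [0.469 0.348 0.45 ] None
w0.3 [0.5 0.2 0.5] [ 0.67  0.44  1.03 -0.95  1.91 -0.97]
w0.6 [0.5 0.  0.5] [ 0.09  0.1   1.25 -0.41  1.54 -1.01]
w0.8 [ 0.48 -0.15  0.5 ] [-0.55  0.04  1.28  0.17  1.51 -1.35]
above [ 0.426 -0.357  0.263] [-1.15  0.39  1.57  0.62  1.34 -1.92]
place [ 0.484 -0.32   0.165] [-1.02  0.51  1.68  0.7   1.09 -1.97]
```

```bash
python3 - <<'E'
from h import *
f=lambda j: "None" if j is None else str(j.round(2).tolist())
def Ra(v,d,ax): return R.from_rotvec(ax*np.radians(d)).apply(v)
for d in (15,25,35,45,55,65,75,90):   # tool az rotated from -cy toward +cx (about +z)
    for s in(1,):
        tz=Ra(-cy,d,ez); qg=ori(tz,s*ez)
        out=[]
        for pos in((-.015,.214),(-.04,.214)):
            g=chest(*pos,.117); out+= [f(env.ik(g-tz*.08,qg)),f(env.ik(g,qg)),f(env.ik(g-tz*.03+ez*.3,qg))]
        # place: book x at grasp= cy x ez = cx?  rotation in book frame about book z
        bz=-N; tzp=Ra(-U,d,bz); qp=ori(tzp,s*bz); out+=[f(env.ik(place(.02,up=.1),qp)),f(env.ik(place(.02),qp))]
        print(d,tz.round(2),*["\n  "+o for o in out])
E
```

```text
15 [ 0.64 -0.77  0.  ] 
  None 
  None 
  None 
  None 
  None 
  None 
  [-1.14, 0.28, 1.8, 0.77, 1.0, 1.09] 
  [-1.01, 0.41, 1.89, 0.92, 0.78, 0.98]
25 [ 0.77 -0.64  0.  ] 
  None 
  None 
  None 
  None 
  None 
  None 
  [-1.13, 0.22, 1.94, 0.93, 0.79, 0.95] 
  [-0.99, 0.37, 2.03, 1.21, 0.59, 0.71]
35 [ 0.87 -0.5   0.  ] 
  None 
  None 
  None 
  None 
  None 
  None 
  [-1.11, 0.18, 2.07, 1.22, 0.6, 0.7] 
  [-0.95, 0.36, 2.15, 1.75, 0.47, 0.22]
45 [ 0.94 -0.34  0.  ] 
  None 
  None 
  None 
  None 
  None 
  None 
  [-1.06, 0.17, 2.2, 1.74, 0.48, 0.22] 
  [-0.89, 0.39, 2.25, 2.43, 0.52, -0.39]
55 [ 0.98 -0.17  0.  ] 
  None 
  None 
  None 
  None 
  None 
  None 
  [-0.99, 0.2, 2.3, 2.43, 0.52, -0.41] 
  [-0.8, 0.46, 2.34, 2.9, 0.74, -0.77]
65 [1. 0. 0.] 
  None 
  [0.82, 1.01, 2.19, 3.97, 1.61, -3.1] 
  None 
  None 
  [0.85, 1.02, 2.25, 4.0, 1.65, -3.05] 
  None 
  [-0.9, 0.28, 2.39, 2.92, 0.75, -0.81] 
  [-0.7, 0.57, 2.38, 3.18, 1.03, -0.92]
75 [0.98 0.17 0.  ] 
  [0.86, 1.11, 2.43, 3.87, 1.87, -2.88] 
  [0.7, 1.04, 2.3, 3.68, 1.74, -3.04] 
  [0.76, 0.14, 2.25, 3.88, 0.96, 2.66] 
  [0.9, 1.14, 2.48, 3.93, 1.92, -2.81] 
  [0.73, 1.06, 2.35, 3.71, 1.8, -3.0] 
  [0.78, 0.1, 2.29, 3.9, 0.98, 2.65] 
  [-0.78, 0.41, 2.44, 3.21, 1.07, -0.96] 
  [-0.59, 0.7, 2.39, 3.4, 1.31, -0.96]
90 [0.91 0.42 0.  ] 
  None 
  None 
  None 
  None 
  None 
  None 
  [-0.62, 0.64, 2.43, 3.52, 1.5, -0.99] 
  [-0.45, 0.89, 2.32, 3.69, 1.63, -0.92]
```

```bash
python3 - <<'E'
from h import *
f=lambda j: "None" if j is None else str(j.round(2).tolist())
def Ra(v,d,ax): return R.from_rotvec(ax*np.radians(d)).apply(v)
for d in (68,73,78,84,90):
  for s in(1,-1):
        tz=Ra(-cy,d,ez); qg=ori(tz,s*ez); g=chest(-.043,.23,.117)
        out=[f(env.ik(g-tz*.08,qg)),f(env.ik(g,qg)),f(env.ik(g+ez*.05,qg)),f(env.ik(g+ez*.3,qg))]
        bz=-N; tzp=Ra(-U,d,bz); qp=ori(tzp,s*bz)
        pl=lambda up: place(.024,lat=.028,up=up)   # book x=-.028 from its middle -> +sy
        out+=[f(env.ik(pl(.12),qp)),f(env.ik(pl(0),qp)),f(env.ik(pl(0)-tzp*.09,qp))]
        print(d,s,*["\n  "+o for o in out])
E
```

```text
68 1 
  None 
  [0.87, 1.02, 2.26, 3.96, 1.67, -3.04] 
  None 
  [0.87, 0.19, 2.17, 4.12, 1.07, 2.52] 
  [-0.89, 0.24, 2.47, 2.99, 0.83, -0.86] 
  [-0.62, 0.62, 2.45, 3.29, 1.19, -0.94] 
  [-0.56, 0.54, 2.65, 3.35, 1.3, -0.91]
68 -1 
  None 
  [0.87, 1.02, 2.26, 3.96, 1.67, 0.11] 
  [0.87, 0.88, 2.29, 3.96, 1.59, 0.02] 
  [0.87, 0.19, 2.17, 4.12, 1.07, -0.62] 
  [-0.89, 0.24, 2.47, 2.99, 0.83, 2.28] 
  [-0.62, 0.62, 2.45, 3.29, 1.19, 2.21] 
  [-0.56, 0.54, 2.65, 3.35, 1.3, 2.23]
73 1 
  [1.0, 1.1, 2.42, 4.04, 1.82, -2.85] 
  [0.81, 1.04, 2.32, 3.82, 1.74, -3.0] 
  [0.81, 0.89, 2.35, 3.81, 1.65, -3.08] 
  [0.81, 0.16, 2.22, 3.97, 1.0, 2.6] 
  [-0.82, 0.31, 2.49, 3.14, 0.99, -0.94] 
  [-0.57, 0.69, 2.45, 3.4, 1.33, -0.94] 
  [-0.45, 0.67, 2.65, 3.5, 1.49, -0.88]
73 -1 
  [1.0, 1.1, 2.42, 4.04, 1.82, 0.3] 
  [0.81, 1.04, 2.32, 3.82, 1.74, 0.14] 
  [0.81, 0.89, 2.35, 3.81, 1.65, 0.06] 
  [0.81, 0.16, 2.22, 3.97, 1.0, -0.54] 
  [-0.82, 0.31, 2.49, 3.14, 0.99, 2.2] 
  [-0.57, 0.69, 2.45, 3.4, 1.33, 2.2] 
  [-0.45, 0.67, 2.65, 3.5, 1.49, 2.27]
78 1 
  [0.91, 1.16, 2.5, 3.89, 1.97, -2.8] 
  
[... 942 characters left out ...]

  [0.63, 0.09, 2.3, 3.54, 0.86, -0.27] 
  [-0.68, 0.5, 2.52, 3.4, 1.36, 2.15] 
  [-0.45, 0.84, 2.41, 3.63, 1.58, 2.23] 
  [-0.26, 0.89, 2.57, 3.83, 1.73, 2.39]
90 1 
  [0.56, 1.35, 2.64, 3.32, 2.41, -3.01] 
  [0.52, 1.12, 2.45, 3.23, 2.0, -3.1] 
  None 
  [0.52, 0.06, 2.33, 3.25, 0.83, 3.07] 
  [-0.61, 0.6, 2.5, 3.53, 1.53, -0.98] 
  [-0.39, 0.92, 2.36, 3.75, 1.68, -0.88] 
  [-0.18, 0.98, 2.5, 3.98, 1.8, -0.71]
90 -1 
  [0.56, 1.35, 2.64, 3.32, 2.41, 0.14] 
  [0.52, 1.12, 2.45, 3.23, 2.0, 0.04] 
  [0.52, 0.96, 2.49, 3.23, 1.87, 0.03] 
  [0.52, 0.06, 2.33, 3.25, 0.83, -0.08] 
  [-0.61, 0.6, 2.5, 3.53, 1.53, 2.17] 
  [-0.39, 0.92, 2.36, 3.75, 1.68, 2.26] 
  [-0.18, 0.98, 2.5, 3.98, 1.8, 2.43]
```

The arm can't reach the overhang with the tool along the book. It can reach it from the near-left corner (tool 75° round). I'll push about 20 mm further for clearance beside the chest (overhang ~64 mm, still well short of tipping), then check it.

```bash
python3 - <<'E'
from h import *
def Ra(v,d,ax): return R.from_rotvec(ax*np.radians(d)).apply(v)
x0=np.array([0.60096,0.05838,.1191])
j=np.array(status.get_state()["qpos"]); j[0]+=.7; env.movej(j)
env.move_straight(x0+cy*.094,feed=.3)
print(env.move_straight(x0+cy*.128,feed=.06,force_limit=25))
env.move_straight(x0+cy*.114,feed=.1); env.move_straight(x0+cy*.114+ez*.33,feed=.35)
tz=Ra(-cy,75,ez); q=ori(tz,-ez); g=chest(-.043,.23,.117)
env.movep(g-tz*.08+ez*.33,q)
print(status.get_state()["position"],status.get_state()["qpos"].round(2),status.get_state()["time"])
ps=[]
for n in("top","scene"):
    c=camera_params(n); p,d=capture(n); ps.append(p)
    t=cv2.morphologyEx(tealmask(p),cv2.MORPH_CLOSE,np.ones((9,9))); r=rect(onplane(big(t),c,.124)); print(n,r[:3])
    qq=(np.array(r[3])/1000-CH); print(np.round(np.c_[qq@cx[:2],qq@cy[:2]]*1000))
a=cv2.resize(ps[0][95:260,140:360],(400,300));b=cv2.resize(ps[1][160:380,220:500],(382,300)); cv2.imwrite("pics/both3.png",np.hstack([a,b])[...,::-1])
E
```

```text
FalseTraceback (most recent call last):
  File "<stdin>", line 9, in <module>
station.IKError: the arm cannot take that pose within its joint ranges
```

```bash
cat >> h.py <<'E'
def Ra(v,d,ax): return R.from_rotvec(ax*np.radians(d)).apply(v)
E
python3 - <<'E'
from h import *
print(status.get_state()["position"],status.get_state()["time"])
for d in(75,78,82):
    tz=Ra(-cy,d,ez); q=ori(tz,-ez); g=chest(-.043,.23,.117)
    for h in(.12,.2,.26,.33):
        j=env.ik(g-tz*.08+ez*h,q); print(d,h,None if j is None else j.round(2), end=" ")
        j=env.ik(g+ez*h,q); print(None if j is None else j.round(2))
E
```

```text
[0.55240185 0.16180825 0.44740595] 14.5333
75 0.12 [0.97 0.69 2.51 3.93 1.61 0.04] [ 0.78  0.67  2.38  3.75  1.5  -0.05]
75 0.2 [ 0.97  0.38  2.46  3.96  1.36 -0.22] [ 0.78  0.41  2.35  3.78  1.26 -0.23]
75 0.26 [ 0.97  0.17  2.4   4.02  1.18 -0.43] [ 0.78  0.24  2.29  3.85  1.08 -0.38]
75 0.33 None [ 0.78  0.08  2.19  3.96  0.89 -0.59]
78 0.12 [0.91 0.71 2.56 3.83 1.66 0.08] [ 0.74  0.67  2.41  3.65  1.52 -0.03]
78 0.2 [ 0.91  0.37  2.51  3.84  1.36 -0.17] [ 0.74  0.4   2.38  3.68  1.26 -0.18]
78 0.26 [ 0.91  0.15  2.43  3.9   1.15 -0.37] [ 0.74  0.23  2.31  3.74  1.05 -0.32]
78 0.33 [ 0.91 -0.04  2.32  4.04  0.94 -0.64] [ 0.74  0.06  2.21  3.85  0.84 -0.52]
82 0.12 [0.81 0.74 2.62 3.67 1.75 0.11] [ 0.67  0.68  2.45  3.52  1.56 -0.  ]
82 0.2 [ 0.81  0.36  2.56  3.67  1.38 -0.11] [ 0.67  0.39  2.41  3.54  1.26 -0.13]
82 0.26 [ 0.81  0.11  2.48  3.73  1.1  -0.29] [ 0.67  0.21  2.35  3.58  1.03 -0.24]
82 0.33 [ 0.81 -0.09  2.36  3.86  0.84 -0.53] [ 0.67  0.03  2.24  3.69  0.78 -0.4 ]
```

```bash
python3 - <<'E'
from h import *
tz=Ra(-cy,75,ez); q=ori(tz,-ez); g=chest(-.043,.23,.117)
env.movep(g-tz*.08+ez*.26,q)
print(status.get_state()["position"],status.get_state()["time"])
ps=[]
for n in("top","scene"):
    c=camera_params(n); p,d=capture(n); ps.append(p)
    t=cv2.morphologyEx(tealmask(p),cv2.MORPH_CLOSE,np.ones((9,9))); r=rect(onplane(big(t),c,.124)); print(n,r[:3])
    qq=(np.array(r[3])/1000-CH); print(np.round(np.c_[qq@cx[:2],qq@cy[:2]]*1000))
a=cv2.resize(ps[0][95:260,140:360],(400,300));b=cv2.resize(ps[1][160:380,220:500],(382,300)); cv2.imwrite("pics/both3.png",np.hstack([a,b])[...,::-1])
E
```

```text
[0.37366967 0.30437183 0.37721093] 18.1583
top (array([749.9, 941.6]), array([192.8,  82.4]), 5.33)
[[413. 741.]
 [386. 663.]
 [567. 598.]
 [595. 676.]]
scene (array([467.6, 300.5]), array([146.9, 307.5]), 53.81)
[[-175.  307.]
 [ -27.   37.]
 [ 102.  108.]
 [ -46.  378.]]
```

View pics/both3.png

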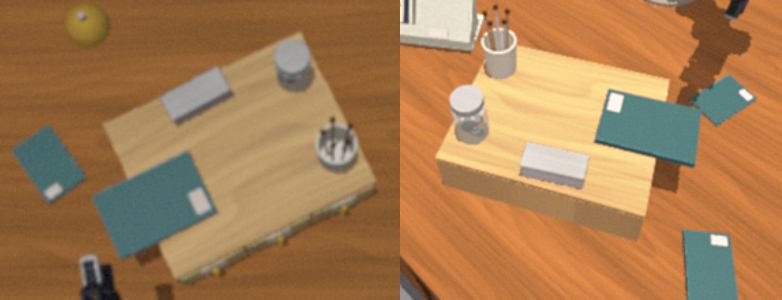

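The book is flat, about 64 mm over the end, with the tin, jar and pot untouched. Next: descend, enter around the head, grip and lift.

```bash
python3 - <<'E'
from h import *
c=camera_params("top"); p,d=capture("top"); m=tealmask(p); m[:, :190]=0; m[:150]=0; m[240:]=0; m[:,300:]=0
r=rect(onplane(big(cv2.morphologyEx(m,cv2.MORPH_CLOSE,np.ones((9,9)))),c,.124)); qq=(np.array(r[3])/1000-CH); print(r[1],r[2],np.round(np.c_[qq@cx[:2],qq@cy[:2]]*1000).tolist())
tz=Ra(-cy,75,ez); q=ori(tz,-ez); g=chest(-.043,.23,.117)
env.move_straight(g-tz*.08,feed=.25)
print("in",env.move_straight(g,feed=.08,force_limit=6),status.get_state()["wrist_force"])
f0=status.get_state()["wrist_force"]
env.gripper_close(90); s=status.get_state(); print(s["opening"],s["grasp_force"],s["wrist_force"]-f0,s["position"]-g)
env.move_straight(g+ez*.015,feed=.05); 
p0=status.get_state()
env.move_straight(g+ez*.08,feed=.15)
s=status.get_state(); print(s["opening"],s["grasp_force"],s["wrist_force"],s["ft_torque"],s["time"])
ps=[capture(n)[0] for n in("top","scene")]
a=cv2.resize(ps[0][95:260,140:360],(400,300));b=cv2.resize(ps[1][130:350,250:530],(382,300)); cv2.imwrite("pics/both4.png",np.hstack([a,b])[...,::-1])
E
```

```text
[109.8 169.2] 24.73 [[-74.0, 251.0], [-74.0, 82.0], [35.0, 82.0], [36.0, 251.0]]
in False [ 0.27998124  0.15700678 -0.75491625]
0.013173627854490494 87.47532606124878 [-0.83174748  0.29387681  2.1063273 ] [-6.37147281e-05  2.79539866e-05  7.09736787e-05]
0.012931196997539574 87.57545113563538 [ 0.4812246   0.35045356 -2.86779039] [ 0.01562587  1.05002772 -0.02231843] 22.3333
```

View pics/both4.png

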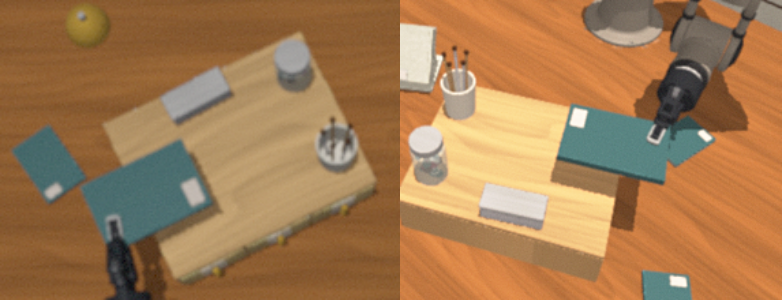

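Book is held level at its head corner and nothing else moved. Next: lift, swing with the book flat, turn it over above the stand and measure it there.

```bash
cat >> h.py <<'E'
TZP=Ra(-U,75,-N); QP=ori(TZP,N)
def PL(up,lat=0,off=0): return place(.0245,lat=.028+lat,up=up,off=off)
E
python3 - <<'E'
from h import *
tz=Ra(-cy,75,ez); g=chest(-.043,.23,.117)
env.move_straight(g+ez*.33,feed=.3)
for h in (.2,.15,.1):
    W=env.ik(PL(.12)+ez*h,QP)
    if W is not None: break
print(h,W,status.get_state()["qpos"].round(2))
j=np.array(status.get_state()["qpos"]); m=W.copy(); m[5]=j[5]; env.movej(m); env.movej(W)
env.move_straight(PL(.12),feed=.25)
s=status.get_state(); print(s["position"]-PL(.12),s["opening"],s["ft_torque"],s["time"])
ps=[]
for n in("top","scene"):
    p,d=capture(n); np.savez(f"pics/{n}5.npz",p=p,d=d); ps.append(p)
a=cv2.resize(ps[0][110:260,340:520],(396,330));b=cv2.resize(ps[1][60:230,140:340],(388,330)); cv2.imwrite("pics/both5.png",np.hstack([a,b])[...,::-1])
E
```

```text
0.15 [-0.79489839 -0.09630277  2.27228475  3.26927231  0.39418222  2.09068404] [ 0.78  0.08  2.19  3.96  0.89 -0.59]
[ 3.48121666e-04 -1.82329505e-04 -4.96567929e-07] 0.012904728329611054 [0.6532358  0.7297901  0.02993971] 28.7667
```

View pics/both5.png

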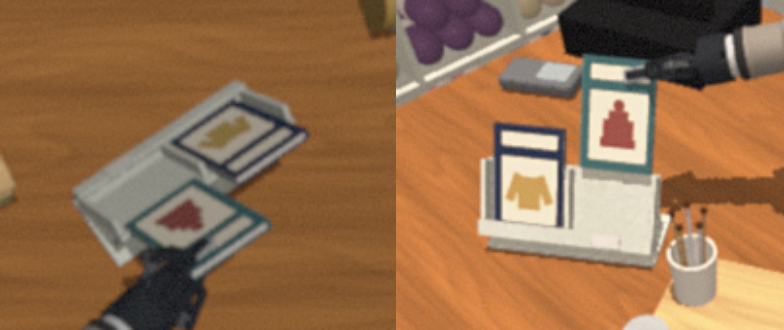

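The book is upright, front outward, above the empty bay. Next I'll measure it against the bay's frame using depth.

```bash
python3 - <<'E'
from h import *
for n in("top","scene"):
    c=camera_params(n); z=np.load(f"pics/{n}5.npz");p,d=z["p"],z["d"]; P=cloud(d,c)-SO
    q=np.stack([P@sy-.073,P@U,P@N],-1); o=stand(.045,.073,.03)-SO; q-= [o@sy-.073,o@U,o@N]
    ok=(d>0)
    bk=ok&(abs(q[...,0])<.085)&(q[...,1]>.128)&(q[...,1]<.26)&(abs(q[...,2]-.014)<.02)
    s=q[bk]; lo=s[s[:,0]<.025]; co=np.linalg.lstsq(np.c_[lo[:,:2],np.ones(len(lo))],lo[:,2],rcond=None)[0]
    print(n,len(s),"book plane out=a*lat+b*up+c",co.round(4),"at up .12/.30:",co@[0,.12,1],co@[0,.30,1])
    for u in np.arange(.14,.26,.02):
        w=s[abs(s[:,1]-u)<.01]; print(u.round(2),np.percentile(w[:,0],[1,99]).round(4),end=" ")
    b2=q[ok&(abs(q[...,0])<.05)&(q[...,2]>-.005)&(q[...,2]<.03)]; print("\nbook up-min",np.percentile(b2[b2[:,1]>.1][:,1],[0.5,99.5]).round(4))
    bd=q[ok&(abs(q[...,0])<.055)&(q[...,1]>.02)&(q[...,1]<.1)&(abs(q[...,2])<.01)]; print("board out med",np.median(bd[:,2]).round(4), np.polyfit(bd[:,1],bd[:,2],1).round(3))
    wl=q[ok&(q[...,1]>.05)&(q[...,1]<.11)&(q[...,2]>.015)&(q[...,2]<.03)&(abs(q[...,0])<.09)]; print("walls",np.percentile(wl[wl[:,0]<-.05][:,0],[5,50,95]).round(4),np.percentile(wl[wl[:,0]>.05][:,0],[5,50,95]).round(4))
E
```

```text
top 963 book plane out=a*lat+b*up+c [0.0121 0.001  0.014 ] at up .12/.30: 0.01408160669842354 0.01426775127305785
0.14 [-0.0546  0.0635] 0.16 [-0.0552  0.0629] 0.18 [-0.0549  0.0638] 0.2 [-0.0548  0.0631] 0.22 [-0.055   0.0581] 0.24 [-0.0547  0.0455] 
book up-min [0.1199 0.3032]
board out med -0.0008 [ 0.002 -0.001]
walls [-0.0785 -0.0708 -0.0681] [0.0697 0.0751 0.0773]
scene 1629 book plane out=a*lat+b*up+c [0.0067 0.0005 0.016 ] at up .12/.30: 0.016088815965925905 0.016178732794385173
0.14 [-0.0584  0.0598] 0.16 [-0.0585  0.0595] 0.18 [-0.0601  0.0588] 0.2 [-0.0597  0.0603] 0.22 [-0.0576  0.0594] 0.24 [-0.0575  0.0591] 
book up-min [0.1013 0.2991]
board out med 0.0012 [0.002 0.001]
walls [-0.0893 -0.0751 -0.0722] [0.0658 0.0708 0.0735]
```

The book is within about 2 mm of the bay's centre, and parallel. I'll lower it 3 mm clear of the board, find the ledge, ease it back and release.

```bash
python3 - <<'E'
from h import *
L=-.002
env.move_straight(PL(.12,L,.004),feed=.1)
print(env.move_straight(PL(.015,L,.004),feed=.1,force_limit=8))
print("ledge",env.move_straight(PL(-.008,L,.004),feed=.02,force_limit=4))
s=status.get_state(); up=(s["position"]-PL(0,L,.004))@U; print("up",up,s["wrist_force"])
print("back",env.move_straight(PL(up+.0005,L,-.006),feed=.015,force_limit=4))
s=status.get_state(); print("off",(s["position"]-PL(0,L))@N,s["wrist_force"],s["opening"],s["time"])
ps=[]
for n in("top","scene"):
    p,d=capture(n); np.savez(f"pics/{n}6.npz",p=p,d=d); ps.append(p)
a=cv2.resize(ps[0][110:260,340:520],(396,330));b=cv2.resize(ps[1][60:230,140:340],(388,330)); cv2.imwrite("pics/both6.png",np.hstack([a,b])[...,::-1])
E
```

```text
False
ledge True
up 0.0005978798167798799 [-1.52081304 -2.04542453  4.63101316]
back True
off -0.00037240069972523896 [-0.76498904  0.78941112  2.51359466] 0.012982083919036127 31.4583
```

View pics/both6.png

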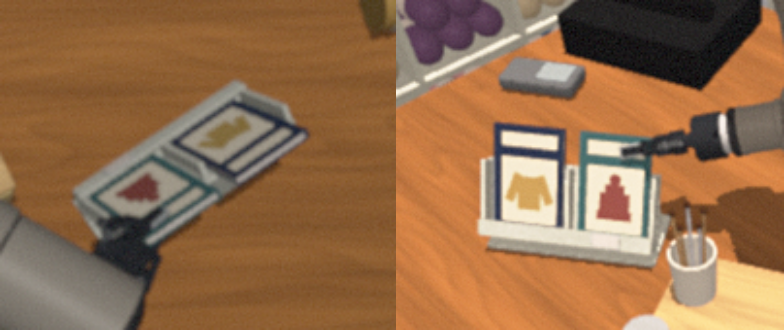

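Seated: foot on the ledge and back on the board, level with the navy book. Release and retreat.

```bash
python3 - <<'E'
from h import *
env.ungrasp(); env.hold(.3)
x=status.get_state()["position"]
print(env.move_straight(x-TZP*.09,feed=.1,force_limit=6),status.get_state()["wrist_force"])
x=status.get_state()["position"]; env.move_straight(x+ez*.12,feed=.2)
env.hold(.5)
ps=[]
for n in("top","scene"):
    c=camera_params(n); p,d=capture(n); ps.append(p)
    P=cloud(d,c)-SO; q=np.stack([P@sy-.073,P@U,P@N],-1); o=stand(.045,.073,.03)-SO; q-= [o@sy-.073,o@U,o@N]
    s=q[(d>0)&(abs(q[...,0])<.05)&(q[...,1]>.03)&(q[...,1]<.2)&(abs(q[...,2]-.014)<.02)]
    co=np.linalg.lstsq(np.c_[s[:,:2],np.ones(len(s))],s[:,2],rcond=None)[0]; print(n,co.round(3),np.percentile(s[:,1],99))
print(status.get_state()["time"])
a=cv2.resize(ps[0][100:260,180:520],(440,207));b=cv2.resize(ps[1][60:300,140:440],(360,288)); a=cv2.copyMakeBorder(a,0,81,0,0,0); cv2.imwrite("pics/both7.png",np.hstack([a,b])[...,::-1])
E
```

```text
False [-0.72665357 -0.2860987   0.70988523]
top [ 0.002 -0.033  0.016] 0.18338631110149345
scene [-0.002 -0.008  0.016] 0.17935350687127855
34.9583
```

View pics/both7.png

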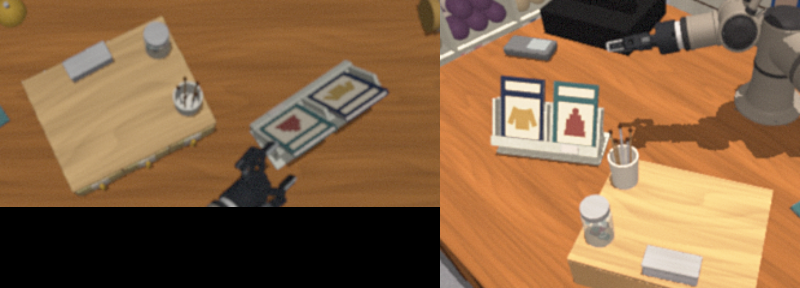

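The book stands in the bay, front out, back on the board. The gripper is clear and the other things are where they were.

```bash
python3 -c "
from station import env
print(env.finish_job())"
```

```text
the job is handed in; nothing more can be done
None
```

The teal pattern book is on show in the empty bay, front cover outward, foot on the ledge and back against the board; I let go of it and handed the job in at about 35 s, with the jar, needle pot, tin and navy book left where they were.

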